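# Seal the carrot tub

### The arm

A 6-joint arm with a two-finger parallel gripper is mounted at the origin on a cart in front of the work surface, level with it; the furniture and walls round the work are solid. World frame = base frame: x ahead of the robot, y to its left, z up, the work surface at z = 0. Lengths are in m, angles in rad, forces in N, time in s.
With the tool pointing down it reaches from about 0.35 to 0.975 m from the base axis. Payload 7.1 kg.
Tool frame: the origin (TCP) lies midway between the tips of the shut fingers; the grasp point (between the pads) lies 19 mm behind it; z points along the fingers, x is the direction in which the jaws open and shut, and the axes are right-handed (so a half turn about z gives the same grasp; the last joint's range is limited). The gripper opens to 88 mm and grips with 3 to 60 N. Pads are 20 mm wide; open, the fingers measure 115 mm over their backs; the gripper's body (75 mm by 178 mm) begins 61 mm behind the grasp point.
Start: joints at [1.102, 0.423, 1.63, -0, 1.089, -0.019], TCP at [0.272, 0.563, 0.223] pointing down, gripper open.
Joint ranges: [-3, 3], [-0.9, 2.11], [0.09, 2.58], [-1.31, 4.45], [0.11, 2.69], [-2.54, 2.54]. Speed limits (rad/s): [2.39, 2.39, 3.01, 3.14, 3.14, 3.14].

### API

Orientations are given as a unit quaternion [w, x, y, z].
In Python, from station import move_pose, movel, movej, command_gripper, wait, inverse_kinematics, read_camera, camera_info, MotionError, job_done, get_time, get_joint_pos, get_qvel, get_effort, get_tcp_pos, get_ee_rot, get_ft_force, get_ft_torque, get_grip_width gives the robot as it stands. Calls block until the motion is done:
- move_pose(position, orientation): joint-space move of the TCP to a pose.
- movel(position, frame=None, v=0.15, until_force=None): straight line of the TCP; frame=None keeps the orientation; v is the mean speed in m/s. With until_force (N) it stops when the force on the tool has changed by that much, and returns True; else False.
- movej(angles): joint-space move.
- command_gripper(opening): opening from 0.0 (shut) to 1.0 (fully open); the grip force is fixed at half the most; returns when the fingers have stopped.
- wait(seconds).
- inverse_kinematics(position, orientation): joint angles nearest the present ones, or None.
- read_camera(name): name is "scene" or "top" or "wrist"; returns the picture (400x640x3 uint8, red, green, blue); there is no depth.
- camera_info(name): a dict with "intrinsics" (3x3 intrinsics, pixels), "dist" ([k1, k2, p1, p2, k3] as OpenCV has them; the pictures are not rectified), "T" (4x4, takes a point from camera to world coordinates); the wrist camera has in their place "tool_from_camera" (4x4, takes a point from camera to tool coordinates, whose origin is the TCP and whose axes are the tool frame's). Camera axes: x right, y up, looking along -z (the intrinsics and any distortion apply to the point x, -y, -z); pixel columns grow to the right and rows downward; lengths in m; the calibration is good to about 2 mm. A picture is of the moment at which its call begins: read the wrist's pose just before it. camera_info takes no time and is no camera call.
A pose or a line that the arm cannot do raises MotionError and nothing moves.
- job_done(): hands the job in, once; it reports no verdict.
Readings, each from a call of its own:
- get_time(): time.
- get_joint_pos(): joint angles.
- get_qvel(): joint speeds.
- get_effort(): joint torques, N m.
- get_tcp_pos(): TCP position.
- get_ee_rot(): TCP orientation.
- get_ft_force(): force on the tool from outside, world axes, zero at the start.
- get_ft_torque(): the same for the moment, N m.
- get_grip_width(): opening from 0.0 (shut) to 1.0 (fully open).
Only numpy, scipy, OpenCV 4.12 (cv2) and the standard library are available. Lean on these libraries where they do the work, as an engineer would, in place of code of your own. Each camera call takes 0.05 s, during which the arm holds its last target.

### The job

The lid of the oblong food tub with the carrots is only laid on and its four corners stand up off the rim: press the corners down one after another until the lid is fully seated and flush all round. Leave the small square tub with the garlic as it is, its one raised corner open so that it can breathe.

Things in the scene. Friction and masses are not known exactly. Their poses are not given: they have to be found in the camera images.
- oblong_tub: Clear glass food tub with two carrots inside and a soft grey push-on lid of 120 mm (along its own x) x 180 mm (along y). It stands firm and does not slide. Origin: centre of the underside, z up; the seated lid's flat top is 66 mm above it. Each lid corner is a triangular flap, bending about a crease that cuts both edges 54 mm from the corner.
- corner_near_left (a joint): Lift of the oblong lid's corner at -x, +y of the tub's axes (near left): 0 = flush, starts 0.2 to 0.32 rad. Press it at x = -47, y = +77 mm from the tub's origin (13 mm in from both edges, 20 mm outside the crease), where it stands 4 to 7 mm above the seated top. It yields at about 5 N, comes to a firm stop when flush, and stays where it is left.
- corner_near_right (a joint): The same for the corner at -x, -y (near right); press at x = -47, y = -77 mm.
- corner_far_left (a joint): The same for the corner at +x, +y (far left); press at x = +47, y = +77 mm.
- corner_far_right (a joint): The same for the corner at +x, -y (far right); press at x = +47, y = -77 mm.
- square_tub: Bystander to leave alone: the smaller clear glass tub with a square grey lid of 120 x 120 mm, 66 mm high, garlic inside, standing firm beside the oblong one. Origin: centre of the underside, z up. Three corners of its lid are seated.
- vent_corner (a joint): Lift of the one raised corner of the square lid, at its -x, -y (near right): starts 0.2 to 0.32 rad, 0 = shut. It must stay up.

How it is judged:
By the outcome, as a careful person would: the job done as asked, in the order asked, and still so for the second after the job is handed in, with the robot touching nothing.
It also fails if it takes over 38 s, if anything falls off the work surface, if the arm or the gripper's body presses on something with over 40 N, if the wrist force passes 120 N, or if a joint passes its speed limit or range.

## Working session

There is one attempt and no reset: what is moved stays moved. The work goes in short steps, each a Python script; the robot and the scene stay as the last script left them, time stands still between calls to the robot, and variables do not carry over. Pictures are saved under pics/ and viewed, and the job is handed in when it is done.

```bash
mkdir -p pics; ls; python3 - <<'E'
from station import *
import cv2
for n in ["top","scene","wrist"]:
    cv2.imwrite(f"pics/{n}0.png",read_camera(n)[:,:,::-1])
    print(n,camera_info(n))
print(get_time())
E
```

```text
pics
top {'intrinsics': array([[422.71260505,   0.        , 320.31091616],
       [  0.        , 422.71260505, 196.26257557],
       [  0.        ,   0.        ,   1.        ]]), 'dist': array([0.03165746, 0.        , 0.        , 0.        , 0.        ]), 'T': array([[-0.00903707,  0.99464225, -0.1029812 ,  0.41500139],
       [-0.99952702, -0.01201253, -0.02830978, -0.16472021],
       [-0.02939517,  0.10267665,  0.99428036,  0.93739079],
       [ 0.        ,  0.        ,  0.        ,  1.        ]])}
scene {'intrinsics': array([[361.65276664,   0.        , 316.30014312],
       [  0.        , 361.65276664, 200.06017324],
       [  0.        ,   0.        ,   1.        ]]), 'dist': array([-0.0825215,  0.       ,  0.       ,  0.       ,  0.       ]), 'T': array([[ 0.81910218,  0.36283676, -0.44432094,  0.10242588],
       [-0.57347199,  0.53709622, -0.61859319, -0.69048289],
       [ 0.01419475,  0.76149664,  0.6480134 ,  0.60742591],
       [ 0.        ,  0.        ,  0.        ,  1.        ]])}
wrist {'intrinsics': array([[285.29699536,   0.        , 316.14450325],
       [  0.        , 285.29699536, 200.24661878],
       [  0.        ,   0.        ,   1.        ]]), 'dist': array([0.00117112, 0.        , 0.        , 0.        , 0.        ]), 'tool_from_camera': array([[ 9.99998834e-01,  8.85352223e-04, -1.24429962e-03,
         4.41991246e-04],
       [ 5.14143270e-04, -9.62414344e-01, -2.71584916e-01,
        -7.37427620e-02],
       [-1.43798011e-03,  2.71583960e-01, -9.62413677e-01,
        -1.62014340e-01],
       [ 0.00000000e+00,  0.00000000e+00,  0.00000000e+00,
         1.00000000e+00]])}
0.15
```

View pics/top0.png

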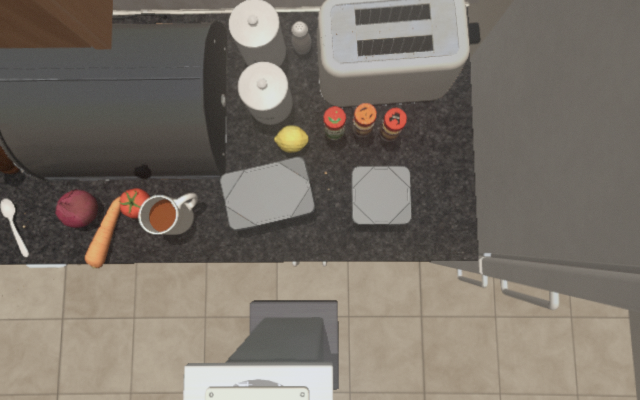

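View pics/scene0.png

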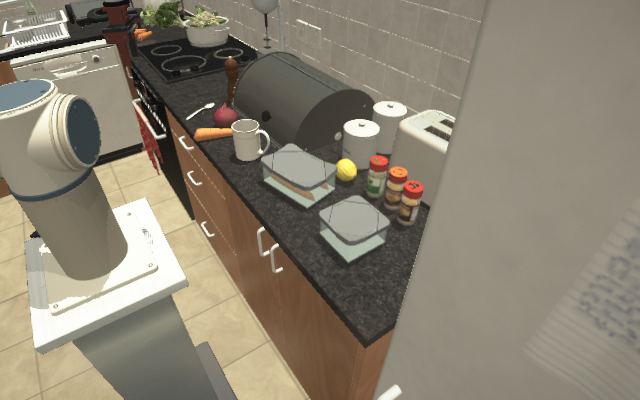

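The top view shows the oblong lid centred near pixel (267,193) and the square lid near (381,195). The bread box is left of and behind the oblong tub, the mug is left, and the canisters and lemon are behind it. Next I'll zoom in and measure.

```bash
cat > h.py <<'E'
import numpy as np, cv2
from station import *
def ray(n,px):
    c=camera_info(n); u=cv2.undistortPoints(np.array([[px]],float),c["intrinsics"],c["dist"])[0,0]
    d=c["T"][:3,:3]@np.array([u[0],-u[1],-1.]); return c["T"][:3,3],d
def cast(n,px,z):
    o,d=ray(n,px); return o+d*(z-o[2])/d[2]
def tri(pa,pb):  # (cam,px),(cam,px)
    (o,d),(p,e)=ray(*pa),ray(*pb); d=d/np.linalg.norm(d);e=e/np.linalg.norm(e)
    s,t=np.linalg.lstsq(np.c_[d,-e],p-o,rcond=None)[0]
    return (o+s*d+p+t*e)/2, np.linalg.norm(o+s*d-p-t*e)
def proj(n,P):
    c=camera_info(n); T=np.linalg.inv(c["T"]); q=T[:3,:3]@np.asarray(P)+T[:3,3]
    return cv2.projectPoints(np.array([[q[0],-q[1],-q[2]]]),np.zeros(3),np.zeros(3),c["intrinsics"],c["dist"])[0].ravel()
E
python3 - <<'E'
import cv2
a=cv2.imread("pics/top0.png")[145:240,205:425]
cv2.imwrite("pics/t1.png",cv2.resize(a,None,fx=3.6,fy=3.6,interpolation=cv2.INTER_CUBIC))
a=cv2.imread("pics/scene0.png")[60:260,220:430]
cv2.imwrite("pics/s1.png",cv2.resize(a,None,fx=2.9,fy=2.9,interpolation=cv2.INTER_CUBIC))
E
```

```text
(no output)
```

View pics/t1.png

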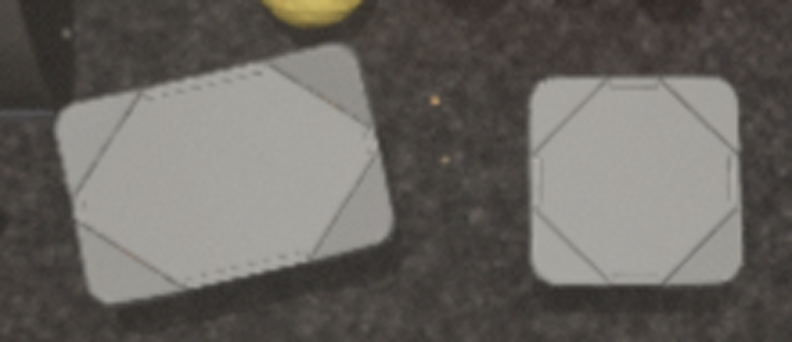

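View pics/s1.png

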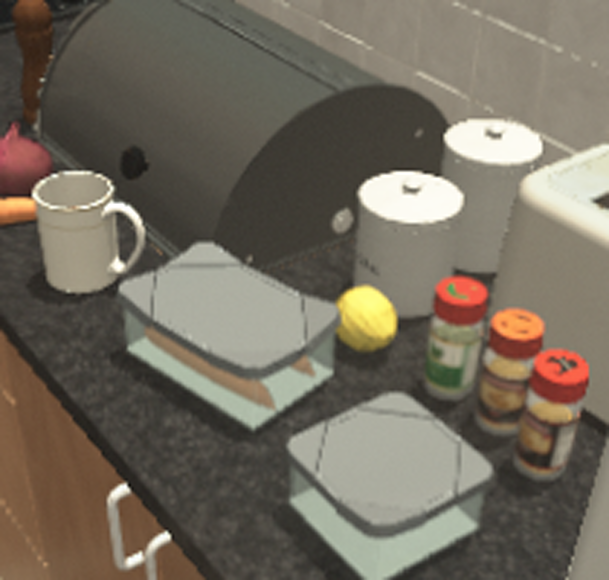

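The zoom shows the oblong lid turned about 13°, with creases visible at all four corners. The square lid's raised corner is at its lower right, around crop pixel (715,265). I'll segment both lids and cast them onto z=66 mm.

```bash
python3 - <<'E'
from h import *
a=cv2.imread("pics/top0.png"); hsv=cv2.cvtColor(a,cv2.COLOR_BGR2HSV)
m=((hsv[:,:,1]<40)&(hsv[:,:,2]>100)).astype(np.uint8)
m[:, :]*=1; m[:150]=0; m[240:]=0; m[:,:205]=0; m[:,425:]=0
n,l,st,c=cv2.connectedComponentsWithStats(m)
for i in range(1,n):
    if st[i,4]<500: continue
    ct=max(cv2.findContours((l==i).astype(np.uint8),0,1)[0],key=cv2.contourArea)[:,0].astype(float)
    P=np.array([cast("top",p,.066)[:2] for p in ct])*1000
    r=cv2.minAreaRect(P.astype(np.float32)); print(st[i],c[i],r); print(cv2.boxPoints(r).round(1))
# heights of obstacles
for nm,t,s in [("can near lid knob",(266,84),(362,125)),("can far",(253,20),(390,106)),]:
    print(nm,tri(("top",t),("scene",s)))
E
```

```text
[ 220  157   94   73 4966] [266.7762787  192.98791784] ((513.9398193359375, -28.53241729736328), (121.61551666259766, 181.919189453125), 12.532103538513184)
[[ 434.8   47.1]
 [ 474.3 -130.5]
 [ 593.  -104.1]
 [ 553.6   73.5]]
[ 352  166   59   58 3355] [380.85603577 194.61818182] ((507.67919921875, -265.22467041015625), (119.54459381103516, 118.57804870605469), 89.1410903930664)
[[ 447.5 -324.1]
 [ 566.1 -325.9]
 [ 567.9 -206.3]
 [ 449.3 -204.6]]
can near lid knob (array([ 0.72577039, -0.03448917,  0.1211969 ]), np.float64(0.0015443770853783517))
can far (array([ 0.85208895, -0.01113835,  0.13604863]), np.float64(1.94014339753982e-05))
```

```bash
python3 - <<'E'
from h import *
c0=np.array([.5135,-.029]);w=np.radians(12.53);R=np.array([[np.cos(w),-np.sin(w)],[np.sin(w),np.cos(w)]])
a=cv2.imread("pics/scene0.png");b=cv2.imread("pics/top0.png")
for n,im,(x0,y0,x1,y1) in (("scene",a,(220,110,430,270)),("top",b,(205,145,425,240))):
    k=3.6; im=cv2.resize(im[y0:y1,x0:x1],None,fx=k,fy=k,interpolation=cv2.INTER_CUBIC)
    for z,col in ((.066,(0,0,255)),(.0,(0,255,0))):
        pts=[proj(n,[*(c0+R@p),z]) for p in np.array([[-60,90],[-60,-90],[60,-90],[60,90]])/1000]
        if z==0 and n=="top": continue
        cv2.polylines(im,[np.array([((p-[x0,y0])+.5)*k for p in pts]).astype(int)],True,col,1)
    cv2.imwrite(f"pics/ov_{n}.png",im)
print("box bottom fronts",cast("scene",(306,149),0),cast("top",(218,178),0))
# end disc plane: vary y, top pixel of disc in scene
for y in (.06,.08,.1,.12):
    for px in ((358,89),(340,93),(320,107),(305,130)):
        o,d=ray("scene",px); print(y,px,(o+d*(y-o[1])/d[1]).round(3))
E
```

```text
box bottom fronts [0.63295382 0.1081326  0.        ] [0.556222   0.09210317 0.        ]
0.06 (358, 89) [0.784 0.06  0.179]
0.06 (340, 93) [0.717 0.06  0.182]
0.06 (320, 107) [0.648 0.06  0.157]
0.06 (305, 130) [0.598 0.06  0.101]
0.08 (358, 89) [0.802 0.08  0.167]
0.08 (340, 93) [0.733 0.08  0.171]
0.08 (320, 107) [0.663 0.08  0.145]
0.08 (305, 130) [0.611 0.08  0.087]
0.1 (358, 89) [0.82  0.1   0.156]
0.1 (340, 93) [0.75  0.1   0.159]
0.1 (320, 107) [0.677 0.1   0.133]
0.1 (305, 130) [0.624 0.1   0.074]
0.12 (358, 89) [0.838 0.12  0.144]
0.12 (340, 93) [0.766 0.12  0.148]
0.12 (320, 107) [0.692 0.12  0.121]
0.12 (305, 130) [0.637 0.12  0.06 ]
```

View pics/ov_scene.png

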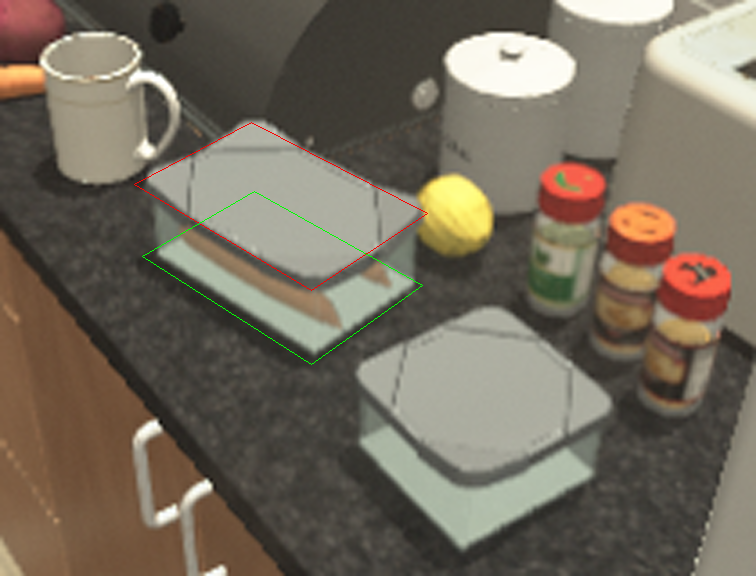

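View pics/wrist0.png

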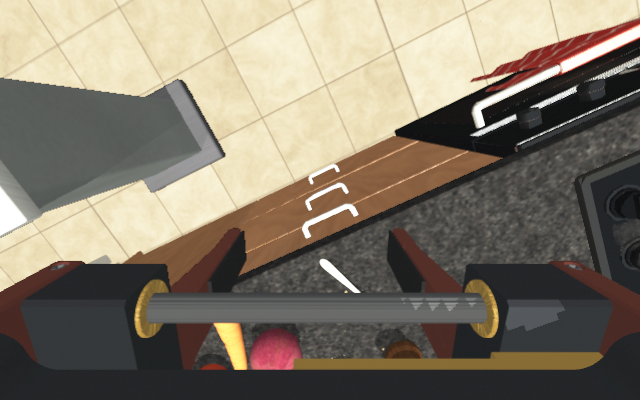

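The overlay matches the scene view: the z=66 mm outline fits the lid apart from its rounded, raised corners, and the base outline fits too. Next I'll shut the gripper, lift, and move above the tub with the jaws along the tub's y. I'll take one wrist picture there as a second measurement.

```bash
cat >> h.py <<'E'
from scipy.spatial.transform import Rotation as Ro
def quat(w,flip=False):
    s=-1 if flip else 1
    x=s*np.array([-np.sin(w),np.cos(w),0]); z=np.array([0,0,-1.]); y=np.cross(z,x)
    q=Ro.from_matrix(np.c_[x,y,z]).as_quat(); return [q[3],q[0],q[1],q[2]]
W=np.radians(12.53); C0=np.array([.5135,-.029])
RT=np.array([[np.cos(W),-np.sin(W)],[np.sin(W),np.cos(W)]])
E
python3 - <<'E'
from h import *
print(get_tcp_pos(),get_ee_rot())
for f in (0,1): 
    print(quat(W,f))
    for p in ([-48,78],[-48,-78],[48,-78],[48,78]):
        print(inverse_kinematics([*(C0+RT@np.array(p)/1000),.066],quat(W,f)))
command_gripper(0.0)
p=get_tcp_pos(); movel([p[0],p[1],.29],v=.2)
f=inverse_kinematics([*C0,.25],quat(W,0)) is None
move_pose([*C0-np.array([0.03,0]),.25],quat(W,f))
P,q=get_tcp_pos(),get_ee_rot(); print(list(P),list(q),get_time(),get_ft_force())
cv2.imwrite("pics/w1.png",read_camera("wrist")[:,:,::-1]); np.savez("w1.npz",P=P,q=q)
E
```

```text
[0.27151307 0.56247193 0.2220792 ] [ 2.94081186e-04  8.46992620e-01  5.31604317e-01 -5.16045867e-04]
[np.float64(0.0), np.float64(0.6257192774561045), np.float64(0.7800483227466172), np.float64(0.0)]
[ 5.51127847e-02  4.46048535e-01  2.09935588e+00 -4.44089210e-16
  5.96188244e-01 -1.73437330e+00]
[-2.58504677e-01  4.91543115e-01  2.00119472e+00 -4.44089210e-16
  6.48854820e-01 -2.04799076e+00]
[-1.82988804e-01  5.82883955e-01  1.80598709e+00 -4.44089210e-16
  7.52721609e-01 -1.97247489e+00]
[ 8.37402653e-02  5.42046772e-01  1.89302010e+00 -4.44089210e-16
  7.06525778e-01 -1.70574582e+00]
[np.float64(-0.0), np.float64(0.7800483227466172), np.float64(-0.6257192774561045), np.float64(0.0)]
[ 5.51127847e-02  4.46048535e-01  2.09935588e+00 -4.44089210e-16
  5.96188244e-01  1.40721936e+00]
[-2.58504677e-01  4.91543115e-01  2.00119472e+00 -4.44089210e-16
  6.48854820e-01  1.09360189e+00]
[-1.82988804e-01  5.82883955e-01  1.80598709e+00 -4.44089210e-16
  7.52721609e-01  1.16911777e+00]
[ 8.37402653e-02  5.42046772e-01  1.89302010e+00 -4.44089210e-16
  7.06525778e-01  1.43584684e+00]
[np.float64(0.4836551801908701), np.float64(-0.028536177412729003), np.float64(0.24995010906133375)] [np.float64(-4.484351062267135e-05), np.float64(0.6255266736485506), np.float64(0.7802027793916746), np.float64(3.965784921132021e-05)] 4.225 [ 0.12562147  0.74696421 -0.0410595 ]
```

View pics/w1.png

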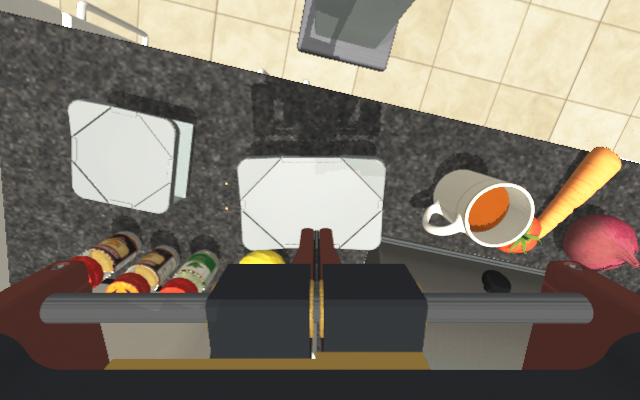

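The wrist view shows the oblong lid across columns 238–386 and rows 155–250, squared up with the jaws. The finger tips hide part of its far edge. I'll measure its edges as a cross-check.

```bash
python3 - <<'E'
from h import *
d=np.load("w1.npz");P,q=d["P"],d["q"];ci=camera_info("wrist")
Rw=Ro.from_quat([q[1],q[2],q[3],q[0]]).as_matrix();Tc=ci["tool_from_camera"]
R=Rw@Tc[:3,:3];o=Rw@Tc[:3,3]+P
def castw(px,z):
    u=cv2.undistortPoints(np.array([[px]],float),ci["intrinsics"],ci["dist"])[0,0]
    v=R@np.array([u[0],-u[1],-1.]);return (o+v*(z-o[2])/v[2])[:2]
a=cv2.imread("pics/w1.png");h=cv2.cvtColor(a,cv2.COLOR_BGR2HSV)
m=((h[:,:,1]<40)&(h[:,:,2]>170)).astype(np.uint8);m[:140]=0;m[255:]=0;m[:,:228]=0;m[:,400:]=0
n,l,st,c=cv2.connectedComponentsWithStats(m);i=1+st[1:,4].argmax();print(st[i])
ct=cv2.findContours((l==i).astype(np.uint8),0,1)[0][0][:,0].astype(float)
T=np.array([RT.T@(castw(p,.066)-C0) for p in ct])*1000
T2=T
# edge positions in the assumed tub frame (flat parts)
for nm,s,v,sg in (("near -x",abs(T[:,1])<30,T[:,0],-1),("+y",abs(T[:,0])<6,T[:,1],1),("-y",abs(T[:,0])<6,T[:,1],-1),("far",(abs(T[:,1])<34)&(abs(T[:,1])>15),T[:,0],1)):
    k=s&(v*sg>40); 
    if k.any(): print(nm,v[k].mean().round(1),v[k].std().round(2))
k=(abs(T[:,1])<30)&(T[:,0]<-40); print("near slope",np.degrees(np.polyfit(T[k,1],T[k,0],1)[0]))
E
```

```text
[  238   157   148    94 11961]
near -x -57.8 0.0
+y 90.2 0.58
-y -87.7 0.24
far 54.6 5.72
near slope 0.013486369765619776
```

The two views agree within 1.5 mm, and the orientation matches. I'll press the near-left corner first and check the result.

```bash
cat >> h.py <<'E'
C1=C0+RT@np.array([.0008,.0006])
def press(p,N=18):
    xy=C1+RT@np.array(p)/1000; Q=quat(W,0)
    c=get_tcp_pos(); movel([*xy,max(.095,.095)],frame=Q,v=.15)
    s=movel([*xy,.061],v=.02,until_force=N)
    t=get_tcp_pos(); f=get_ft_force()
    movel([*xy,.095],v=.12)
    print(p,s,"z",t.round(4),"xyerr",(t[:2]-xy).round(4),"F",np.round(f,1),"t",round(get_time(),2),flush=True)
E
python3 - <<'E'
from h import *
press([-48,78])
cv2.imwrite("pics/t2.png",cv2.resize(read_camera("scene")[100:270,220:430,::-1],None,fx=3.4,fy=3.4,interpolation=cv2.INTER_CUBIC))
E
```

```text
[-48, 78] True z [0.45   0.0376 0.0661] xyerr [-0.0004  0.0002] F [-2.4  0.4 10.2] t 7.28
```

View pics/t2.png

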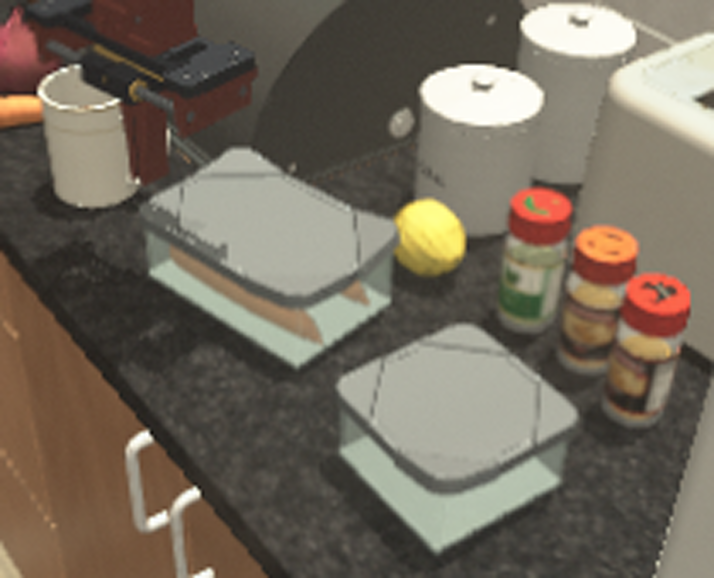

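The near-left corner stopped firmly at z=66.1 mm. The picture shows its crease gone at about (165,215), and nothing else has moved. I'll press the other three the same way.

```bash
python3 - <<'E'
from h import *
press([-48,-78]); press([48,-78]); press([48,78])
movel([*C0-np.array([.03,0]),.25],v=.15)
print(get_time())
P,q=get_tcp_pos(),get_ee_rot()
cv2.imwrite("pics/w3.png",read_camera("wrist")[:,:,::-1]); 
cv2.imwrite("pics/t3.png",cv2.resize(read_camera("scene")[100:270,220:430,::-1],None,fx=3.4,fy=3.4,interpolation=cv2.INTER_CUBIC))
E
```

```text
[-48, -78] True z [ 0.4841 -0.1151  0.0662] xyerr [-0.0001 -0.0003] F [-1.9 -0.3  9.9] t 10.24
[48, -78] True z [ 0.5789 -0.0944  0.0662] xyerr [ 0.001  -0.0004] F [-1.2  1.1  7.4] t 12.77
[48, 78] True z [0.5446 0.0587 0.0662] xyerr [0.0005 0.0004] F [-2.2  0.5  8. ] t 15.68
17.0833
```

View pics/w3.png

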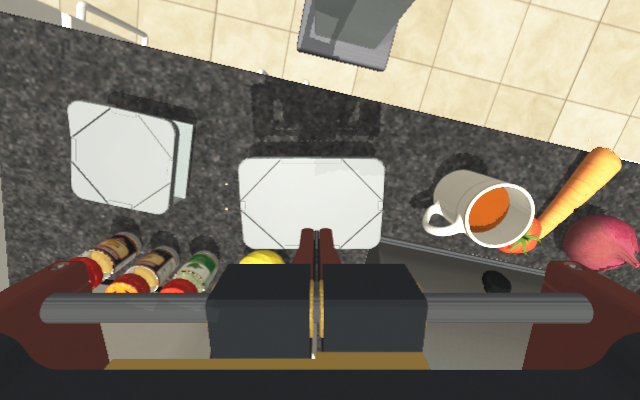

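View pics/t3.png

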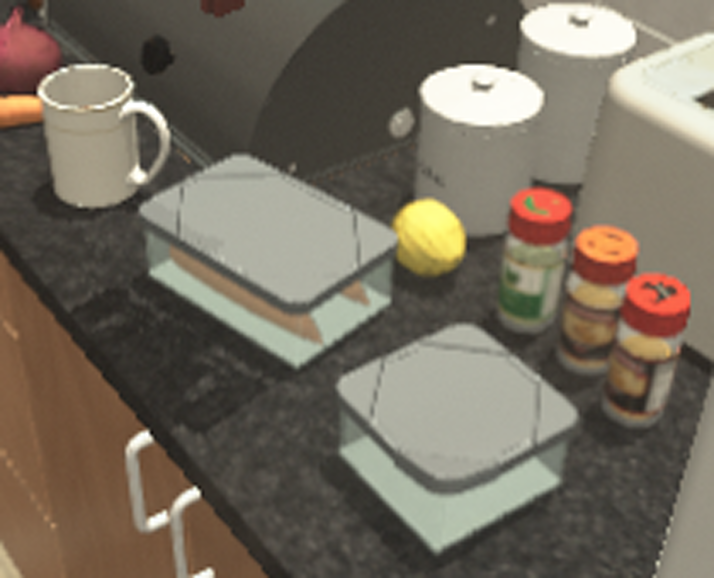

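The oblong lid's edges are now straight, with all four creases flat in both views, and the square tub looks the same as before. I'll hand the job in.

```bash
python3 -c "
from station import *
job_done(); print(get_time())"
```

```text
the job is handed in; nothing more can be done
the job is handed in; nothing more can be done
```

All four corners of the oblong tub's lid are pressed down and the lid looks flush all round. I pressed them one at a time with the shut gripper, in this order: near left, near right, far right, far left. I then backed off above the tub and handed the job in at about 17 s.

- **Lid seated:** each press came to a firm stop at z = 66.1–66.2 mm, against 66 mm for the seated lid. The pictures afterwards show straight edges and flat creases. I did not press the corners a second time.
- **Square tub:** I never touched it. In the last pictures it looks the same as before, with its near-right corner still raised, but I judged that by eye.
- **Tub position:** the top and wrist cameras disagreed by up to about 1.5 mm, within the stated calibration. I used a value between the two.
- **Forces:** each press stopped on the 18 N limit, but the reading taken just after each stop was only 7–10 N, so I did not measure the actual peak.

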